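Rattle test: find the gear case with the loose ball and mark it

TASK

One of the three sealed green gear cases has a loose ball inside: rock them on their axles by pressing an end pad down and holding it about a second, until you find the one that stays leaning when let go (sound ones swing back level). Then pull up the spring plunger of the red reject marker, slide the marker along its rail to the bad case and let the plunger drop fully into the hole there. Leave the bad case leaning, the other two level, and the drinking glass and the jar standing where they are.

Things in the scene. Friction and masses are not known exactly. Their poses are not given: they have to be found in the camera images.
- rig: Rattle-test rig fixed on a 3 mm green mat: aluminium base plate 270 x 420 x 12 mm with three rocking mint-green cases in a row, 130 mm apart, and a slotted rail beyond them. Origin: on the plate's underside, below the middle case. x points from the cases to the rail (away from the robot; the rig is turned by up to 9 degrees), y along the row to the left, z up.
- case_left (a joint): Rocking angle of the left (+y) case, rad: 0 level, + far end (rail side) down, - near end down, stops at +-0.30. Case: sealed, opaque, 140 mm long (rig x), 64 wide, 56 high, on a cross axle at its centre, 80 mm above the plate's underside, between two black posts. A weak spring levels it: 1 N at a pad takes it to its stop. A sound case swings back level within a second.
- case_left_near (a point): Top centre of the round grey pad (26 mm across) on the left (+y) case's near (robot-side) end, 50 mm from the axle, 30 mm above it. Pressed 14 mm straight down here the case leans about 0.27 rad. If it is the one with the loose ball, holding it so for a second lets the ball run to the low end, and it stays leaning at its stop when let go.
- case_left_far (a point): The same kind of pad at the far (rail-side) end of the left (+y) case: its top centre. Either end may be pressed.
- case_mid (a joint): Rocking angle of the middle case, rad: 0 level, + far end (rail side) down, - near end down, stops at +-0.30. Case: sealed, opaque, 140 mm long (rig x), 64 wide, 56 high, on a cross axle at its centre, 80 mm above the plate's underside, between two black posts. A weak spring levels it: 1 N at a pad takes it to its stop. A sound case swings back level within a second.
- case_mid_near (a point): Top centre of the round grey pad (26 mm across) on the middle case's near (robot-side) end, 50 mm from the axle, 30 mm above it. Pressed 14 mm straight down here the case leans about 0.27 rad. If it is the one with the loose ball, holding it so for a second lets the ball run to the low end, and it stays leaning at its stop when let go.
- case_mid_far (a point): The same kind of pad at the far (rail-side) end of the middle case: its top centre. Either end may be pressed.
- case_right (a joint): Rocking angle of the right (-y) case, rad: 0 level, + far end (rail side) down, - near end down, stops at +-0.30. Case: sealed, opaque, 140 mm long (rig x), 64 wide, 56 high, on a cross axle at its centre, 80 mm above the plate's underside, between two black posts. A weak spring levels it: 1 N at a pad takes it to its stop. A sound case swings back level within a second.
- case_right_near (a point): Top centre of the round grey pad (26 mm across) on the right (-y) case's near (robot-side) end, 50 mm from the axle, 30 mm above it. Pressed 14 mm straight down here the case leans about 0.27 rad. If it is the one with the loose ball, holding it so for a second lets the ball run to the low end, and it stays leaning at its stop when let go.
- case_right_far (a point): The same kind of pad at the far (rail-side) end of the right (-y) case: its top centre. Either end may be pressed.
- knob (a point): Centre of the black plunger knob (26 mm diameter, 28 high, yellow dot on top) on the red reject marker. Under it is a 12 mm thick stem, bare for 25 mm while the pin rests on the rail, 12 mm when it is down. The red carriage below is 48 x 40 mm. The case ends stand 37 mm from the knob's rim, so grip it from above with the fingers on its two sides along the rail (rig y).
- marker (a joint): Position of the red reject marker along the rail, m, positive to rig +y (left): 0 = over the middle hole, +0.13 over the left hole, -0.13 over the right hole; ends at +-0.165. It slides easily (about 1 N) and is moved by its knob.
- plunger (a joint): Height of the spring plunger, m: 0 = pin fully down in a hole, 0.013 = pin resting on top of the rail (as it starts), 0.028 = pulled up to its stop. The spring pushes down with 4 to 9 N. The pin (12 mm) drops only within about 2 mm of a hole's centre and then locks the marker.
- hole_left (a point): Centre of the mouth of the hole (17 mm along the rail, 14 mm deep) in the top of the steel rail behind the left (+y) case; a yellow mark lies on the base plate beside it. With the marker over it and the pin down, the knob's centre is 50 mm above this point.
- hole_mid (a point): Centre of the mouth of the hole (17 mm along the rail, 14 mm deep) in the top of the steel rail behind the middle case; a yellow mark lies on the base plate beside it. With the marker over it and the pin down, the knob's centre is 50 mm above this point.
- hole_right (a point): Centre of the mouth of the hole (17 mm along the rail, 14 mm deep) in the top of the steel rail behind the right (-y) case; a yellow mark lies on the base plate beside it. With the marker over it and the pin down, the knob's centre is 50 mm above this point.
- tumbler: Drinking glass, 76 mm across, 130 high, to the left of the rig. Origin: centre of its underside. Leave alone.
- jar: Closed jar, 80 mm across, 110 high, to the right of the rig. Origin: centre of its underside. Leave alone.

How it is judged:
On the way, in this order (a step that is already met when the one before it is completed fails the run):
1. a case stays leaning at its stop with the robot off it ((((value of joint case_left above 0.2 rad or value of joint case_left below -0.2 rad) and contact force between each of the fingers, the arm and case_left below 0.05 N) or ((value of joint case_mid above 0.2 rad or value of joint case_mid below -0.2 rad) and contact force between each of the fingers, the arm and case_mid below 0.05 N) or ((value of joint case_right above 0.2 rad or value of joint case_right below -0.2 rad) and contact force between each of the fingers, the arm and case_right below 0.05 N))), for 0.3 s.
2. the marker's plunger is pulled up clear of the rail (value of joint plunger above 0.0155 m), for 0.1 s.
At the end, for the whole second after the job is handed in: The case with the loose ball leans by more than 0.2 rad, the other two are within 0.08 rad of level, the marker is within 6 mm of the hole of the leaning case and its pin is down to within 4 mm of fully home ((((value of joint case_left above 0.2 rad or value of joint case_left below -0.2 rad) and value of joint case_mid between -0.08 and 0.08 rad and value of joint case_right between -0.08 and 0.08 rad and value of joint marker between 0.124 and 0.136 m and value of joint plunger below 0.004 m) or ((value of joint case_mid above 0.2 rad or value of joint case_mid below -0.2 rad) and value of joint case_left between -0.08 and 0.08 rad and value of joint case_right between -0.08 and 0.08 rad and value of joint marker between -0.006 and 0.006 m and value of joint plunger below 0.004 m) or ((value of joint case_right above 0.2 rad or value of joint case_right below -0.2 rad) and value of joint case_left between -0.08 and 0.08 rad and value of joint case_mid between -0.08 and 0.08 rad and value of joint marker between -0.136 and -0.124 m and value of joint plunger below 0.004 m))); the robot touches nothing.
It fails at once if the drinking glass is knocked over or shifted more than 50 mm (angle between tumbler's own z axis and vertical above 0.5 rad or distance of tumbler from where it was at the start of the episode above 0.05 m).
It fails at once if the jar is knocked over or shifted more than 50 mm (angle between jar's own z axis and vertical above 0.5 rad or distance of jar from where it was at the start of the episode above 0.05 m).
It also fails if it takes over 58 s, if anything falls off the work surface, if the arm or the gripper's body presses on something with over 40 N, if the wrist force passes 120 N, or if a joint passes its speed limit or range.

ROBOT

A 6-joint arm with a two-finger parallel gripper is mounted at the origin on the work surface. World frame = base frame: x ahead of the robot, y to its left, z up, the work surface at z = 0. Lengths are in m, angles in rad, forces in N, time in s.
With the tool pointing down it reaches from about 0.375 to 0.9 m from the base axis. Payload 3.1 kg.
Tool frame: the origin (TCP) lies where the fingers leave the gripper's body, on its centre line; the fingertips stand 70 mm ahead of it and the grasp point (between the pads) lies 51 mm ahead of it; z points along the fingers, y is the line along which they close (so a half turn about z gives the same grasp; the last joint's range is limited). The gripper opens to 87 mm and grips with 3 to 60 N. Pads are 19 mm wide; open, the fingers measure 117 mm over their backs; the gripper's body (75 mm by 190 mm) begins 51 mm behind the grasp point.
Start: joints at [-1.413, 0.527, 1.433, -0, 1.181, -0.178], TCP at [0.206, -0.59, 0.292] pointing down, gripper open.
Joint ranges: [-3.08, 3.08], [-0.75, 2.2], [0.22, 2.44], [-1.43, 4.57], [0, 2.65], [-2.85, 2.85]. Speed limits (rad/s): [2.79, 2.79, 3.14, 3.14, 3.14, 3.14].

INTERFACE

Orientations are given as a unit quaternion [x, y, z, w].
In Python, from rig import robot gives the robot as it stands.
- The arm moves only by the tool send_rows, never from a script. Its argument "deltas" is text: rows parted by semicolons, each of 7 numbers parted by spaces: the shift along the tool's x, y, z in mm, then the turn, a rotation vector about the tool's x, y, z in degrees, then the opening, from 0 (shut) to 1 (fully open). A call has 1 to 10 rows; each row shifts and turns the commanded pose from where the row before left it, along the tool's axes as they then stand; what a row does not reach is not made up. A row lasts 1/8 s, in which the tool goes at most 62.5 mm and 10.7 degrees, less where a joint would pass 70% of its speed; a pose out of reach is approached as far as the arm can. A call is refused whole if a number of a shift passes 62.5 or a number of a turn 10.7, either way. A call with a gripper value outside its range is refused whole. The fingers move at their own pace and stop on an object; "newtons" is the grip in N (left out, the last holds). Time passes only in rows, so rows that do not move let the fingers close. It gives the time, the measured TCP pose, the force, the opening and the grip force at its end, in the units of the state.
- robot.get_obs(): the state, without advancing time (a new reading comes with each control period).
- robot.camera(name): name is "side" or "top"; returns a dict with "image" (400x640x3 uint8, red, green, blue), "depth" (400x640 float32, m along the optical axis (not along the pixel's ray), 0 where there is no reading), "fovy" (degrees; the focal length in pixels is half the picture's height over the tangent of half this angle, whatever the lens; pixels are square), "cx", "cy" (the principal point, pixels), "rvec" (rotation vector, rad) and "tvec" (3), from world to camera coordinates, as OpenCV has them. Camera axes: x right, y down, z forward; pixel columns grow to the right and rows downward; lengths in m; the calibration is good to about 2 mm. A picture is of the moment at which its call begins.
- robot.hand_in(): hands the job in; it is judged then, once.
Trained networks look in the newest picture that a camera, given by its name, has taken for a name from the list of things; names that differ only in an ending like _2 or _b are one class to them, and where a whole thing is asked for, a point or a joint stands for the part that bears it (a point fixed in the world has none). Each returns a list of dicts, best first, with "p" (0 to 1); they miss things now and then, are a little off and sometimes report something else, mostly with a low value. They report only what shows in the picture. A call takes as long as a camera call.
- robot.find_in(camera, thing): "box" ([left, top, right, bottom] in pixels, round what is visible of it).
- robot.cut_out(camera, thing): "region" (400x640 bool, what is visible of it) and "box" ([left, top, right, bottom] in pixels, round what is visible of it).
The state is a dict: "time": time; "q": joint angles; "joint_velocities": joint speeds; "joint_torque": joint torques, N m; "position": TCP position; "tool_rot": TCP orientation; "ft_force": force on the tool from outside, world axes, zero at the start; "moment": the same for the moment, N m; "grip_width": finger opening in m; "grip_force": force on a finger pad.
Only numpy, scipy, OpenCV 4.12 (cv2) and the standard library are available. Lean on these libraries where they do the work, as an engineer would, in place of code of your own. Each camera call takes 0.05 s, during which the arm holds its last target. There are 200 camera calls.

## Working session

There is one attempt and no reset: what is moved stays moved. The work goes in short steps, Python scripts to look and compute and a tool call to move; the robot and the scene stay as the last step left them, time stands still between calls to the robot, and variables do not carry over. Pictures are saved under pics/ and viewed, at most 10 in all, crops included, and the job is handed in when it is done.

Besides the shell and the picture viewer there is one more tool, called after "Emit:" as name(argument=value, ...) on one line, values as JSON. send_rows: Moves the arm, as the interface text tells. Its arguments: {"type":"object","properties":{"deltas":{"type":"string"},"newtons":{"type":"number"}},"required":["deltas"]}

```bash
mkdir -p pics; cat > h.py <<'E'
import numpy as np, cv2
from scipy.spatial.transform import Rotation as R
from rig import robot
def cam(n):
    c=robot.camera(n); c['f']=200/np.tan(np.radians(c['fovy'])/2)
    c['Rm']=cv2.Rodrigues(np.array(c['rvec'],float))[0]; c['t']=np.array(c['tvec'],float).ravel(); return c
def world(c,u,v,d=None):
    d=c['depth'][np.int32(v),np.int32(u)] if d is None else d
    p=np.stack([(u-c['cx'])/c['f']*d,(v-c['cy'])/c['f']*d,d],-1); return (p-c['t'])@c['Rm']
def pix(c,P):
    p=np.atleast_2d(P)@c['Rm'].T+c['t']; return np.c_[p[:,0]/p[:,2]*c['f']+c['cx'],p[:,1]/p[:,2]*c['f']+c['cy']]
def save(c,n): cv2.imwrite('pics/'+n,c['image'][:,:,::-1])
E
python3 - <<'E'
from h import *
np.set_printoptions(precision=4,suppress=True)
for n in ('top','side'):
    c=cam(n); save(c,n+'0.png'); print(n,'campos',-c['Rm'].T@c['t'],c['f'])
    for th in ['case_left_near','case_left_far','case_mid_near','case_mid_far','case_right_near','case_right_far','knob','tumbler','jar','hole_left','hole_mid','hole_right']:
        for r in robot.find_in(n,th)[:1]:
            b=np.array(r['box']);u,v=(b[0]+b[2])/2,(b[1]+b[3])/2
            print(th,round(r['p'],2),b.round(0),world(c,u,v))
o=robot.get_obs();print(o['time'],o['position'],o['tool_rot'])
E
```

```text
top campos [ 0.4002 -0.0003  1.5859] 498.28490318920836
case_left_near 0.74 [254. 192. 276. 240.] [0.5337 0.1447 0.1112]
case_left_far 0.58 [251. 195. 276. 239.] [0.5302 0.1473 0.1125]
case_mid_near 0.78 [294. 195. 320. 244.] [0.5252 0.0187 0.1108]
case_mid_far 0.68 [294. 195. 319. 246.] [0.5224 0.0202 0.1163]
case_right_near 0.71 [338. 196. 360. 245.] [ 0.5255 -0.1062  0.1054]
case_right_far 0.94 [337. 196. 361. 242.] [ 0.5291 -0.1059  0.1156]
knob 0.7 [242. 167. 375. 258.] [0.5453 0.0146 0.1146]
jar 0.65 [430. 170. 460. 198.] [ 0.6397 -0.3918  0.1148]
hole_left 0.64 [431. 174. 463. 198.] [ 0.6347 -0.3966  0.1175]
hole_mid 0.67 [239. 170. 374. 261.] [0.5372 0.0201 0.1138]
hole_right 0.88 [241. 167. 377. 256.] [0.5496 0.0123 0.1121]
side campos [-0.1434  0.9131  0.7443] 426.13465324642084
case_left_near 0.8 [261. 204. 313. 242.] [0.5246 0.1827 0.1007]
case_left_far 0.75 [262. 201. 314. 242.] [0.5184 0.1845 0.1099]
case_mid_near 0.91 [294. 186. 340. 219.] [0.5175 0.0568 0.1101]
case_mid_far 0.98 [290. 185. 342. 222.] [0.5217 0.0554 0.1051]
case_right_near 0.62 [318. 169. 366. 206.] [ 0.5163 -0.0737  0.1051]
knob 0.46 [264. 186. 272. 202.] [0.6561 0.1178 0.1205]
tumbler 0.59 [230. 254. 260. 317.] [0.4292 0.4353 0.1041]
jar 0.66 [351. 143. 372. 173.] [ 0.6322 -0.3701  0.0687]
hole_left 0.85 [232. 172. 384. 275.] [0.4719 0.1561 0.1076]
hole_mid 0.78 [236. 175. 384. 272.] [0.4702 0.1487 0.104 ]
hole_right 0.75 [234. 171. 382. 276.] [0.4717 0.1545 0.1062]
1.3 [ 0.206  -0.59    0.2922] [ 0.9859  0.1671 -0.     -0.    ]
```

```bash
python3 - <<'E'
import cv2
t=cv2.imread('pics/top0.png')[150:270,220:400]; s=cv2.imread('pics/side0.png')[150:290,220:400]
cv2.imwrite('pics/a.png',cv2.resize(t,None,fx=4,fy=4,interpolation=2));cv2.imwrite('pics/b.png',cv2.resize(s,None,fx=4,fy=4,interpolation=2))
E
```

```text
(no output)
```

View pics/a.png

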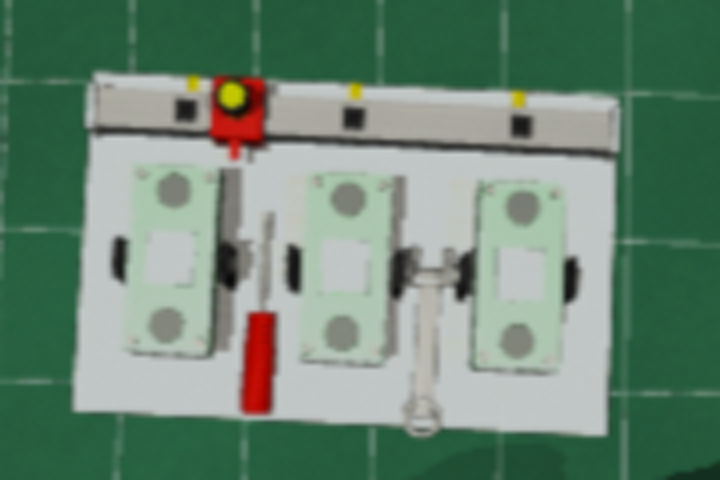

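View pics/b.png

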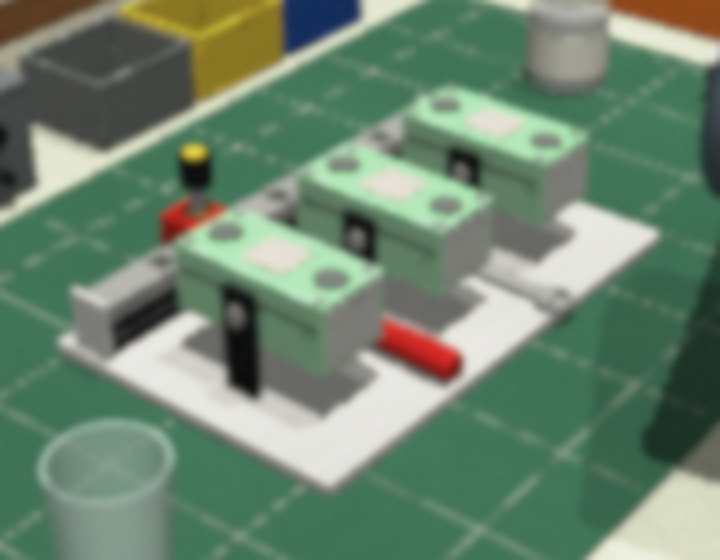

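The top crop shows the pads at about (263,197), (261,231), (307,200), (305,233), (350,202) and (349,235). The holes are at (266,177), (308,179) and (350,181), and the yellow knob dot is at (278,174), between the left and middle holes. The side crop shows all six pads and the knob dot at (269,188). A screwdriver and a wrench lie between the cases. Next I fit the rig pose from both views.

```bash
python3 - <<'E'
from h import *
from scipy.optimize import least_squares
np.set_printoptions(precision=4,suppress=True)
T=np.array([[174,190],[166,325],[348,200],[342,333],[522,208],[517,340],[232,96]])/4-.4+[220,150]
S=np.array([[226,231],[332,278],[343,164],[446,205],[445,104],[546,140],[195,152]])/4-.4+[220,150]
H=np.array([[186,110],[353,118],[522,126]])/4-.4+[220,150]
ct,cs=cam('top'),cam('side')
tri=[]
for a,b in zip(T,S):
    r=least_squares(lambda P:np.r_[pix(ct,P)[0]-a,pix(cs,P)[0]-b],[.5,0,.1]); tri.append(r.x); print(r.x,r.cost, world(ct,*a),world(cs,*b))
M=np.array([[sx*.05,y,.110] for y in (.13,0,-.13) for sx in (1,-1)])
def tf(p,M): 
    c,s=np.cos(p[2]),np.sin(p[2]); return M@np.array([[c,-s,0],[s,c,0],[0,0,1]]).T+[p[0],p[1],p[3]]
f=lambda p:np.r_[(pix(ct,tf(p,M))-T[:6]).ravel(),(pix(cs,tf(p,M))-S[:6]).ravel()]
r=least_squares(f,[.53,0.01,0,.003]);print('pose',r.x,'rms px',np.sqrt(np.mean(r.fun**2)))
p=r.x
c,s=np.cos(p[2]),np.sin(p[2]); inv=lambda P:((P-np.array([p[0],p[1],p[3]]))@np.array([[c,-s,0],[s,c,0],[0,0,1]]))
print('knob top in rig',inv(tri[6])); 
for h in H:
    print('hole rig',inv(world(ct,*h)))
    # raycast at several
for n,b in (('tumbler',None),('jar',None)):
    for cc,nm in ((ct,'top'),(cs,'side')):
        for q in robot.find_in(nm,n)[:1]: print(n,nm,q['box'],q['p'])
print(robot.get_obs()['time'])
E
```

```text
[0.5909 0.1516 0.1126] 0.14923460651836587 [0.59   0.151  0.1119] [0.5929 0.1511 0.1118]
[0.4903 0.1544 0.113 ] 0.1677020158263785 [0.4893 0.1538 0.1119] [0.4904 0.1559 0.1138]
[0.5864 0.0222 0.1125] 0.31348029188924736 [0.5851 0.0213 0.1122] [0.5882 0.0228 0.1124]
[0.4872 0.0244 0.112 ] 0.2623671364646763 [0.4858 0.0236 0.1146] [0.4896 0.0236 0.1109]
[ 0.583  -0.1075  0.1132] 0.37438803370669943 [ 0.5812 -0.1083  0.1157] [ 0.5887 -0.1119  0.1099]
[ 0.4841 -0.1054  0.1126] 0.1305770110372494 [ 0.4834 -0.1061  0.1095] [ 0.4848 -0.1043  0.1129]
[0.6587 0.1089 0.1365] 0.2782199650006148 [0.6577 0.108  0.1355] [0.6605 0.1093 0.1364]
pose [ 0.537   0.0233 -0.0264  0.0026] rms px 0.3568228642329333
knob top in rig [0.1194 0.0888 0.1339]
hole rig [0.1215 0.1303 0.0427]
hole rig [ 0.1211 -0.0004  0.0434]
hole rig [ 0.1219 -0.1331  0.0382]
tumbler top [160.6, 228.3, 200.0, 257.8] 0.96
tumbler side [228.9, 253.3, 262.5, 314.2] 0.58
jar top [430.3, 171.8, 460.8, 201.7] 0.61
jar side [349.1, 142.0, 372.7, 177.0] 0.71
1.6
```

Both views fit the rig pose to 0.36 px: origin (0.537, 0.023), yaw −1.5°, pad tops at z ≈ 0.113, marker at about +0.089. I turn the tool into the rig axes, then move over the right case's near pad with the fingers shut.

Emit:
send_rows(deltas="0 0 0 0 0 10.4 0; 0 0 0 0 0 10.35 0", newtons=10)

```text
time: 1.85
position: [0.206, -0.5901, 0.2922]
tool_rot: [1.0, -0.016, -0.0, -0.0]
ft_force: [0.3, 0.3, -0.9]
grip_width: 0.0742
grip_force: 0.0
```

Emit:
send_rows(deltas="26.5 -49.2 0 0 0 0 0; 26.5 -49.2 0 0 0 0 0; 26.5 -49.2 0 0 0 0 0; 26.5 -49.2 0 0 0 0 0; 26.5 -49.2 0 0 0 0 0; 26.5 -49.2 0 0 0 0 0; 26.5 -49.2 0 0 0 0 0; 26.5 -49.2 0 0 0 0 0; 26.5 -49.2 0 0 0 0 0; 26.5 -49.2 0 0 0 0 0")

```text
time: 3.1
position: [0.4848, -0.1036, 0.2926]
tool_rot: [1.0, -0.013, 0.0, 0.0]
ft_force: [1.4, -0.7, 0.7]
grip_width: 0.0008
grip_force: 0.0
```

Emit:
send_rows(deltas="0 0 45 0 0 0 0; 0 0 45 0 0 0 0; 0 0 0 0 0 0 0")

```text
time: 3.48
position: [0.4821, -0.1041, 0.1999]
tool_rot: [1.0, -0.013, -0.004, -0.002]
ft_force: [-0.4, 0.4, 0.2]
grip_width: 0.0005
grip_force: 0.0
```

Emit:
send_rows(deltas="1 1 10 0 0 0 0; 0 0 10 0 0 0 0; 0 0 10 0 0 0 0; 0 0 0 0 0 0 0; 0 0 0 0 0 0 0; 0 0 0 0 0 0 0; 0 0 0 0 0 0 0")

```text
time: 4.35
position: [0.4849, -0.1062, 0.1725]
tool_rot: [1.0, -0.013, 0.0, 0.0]
ft_force: [-1.2, 0.2, 1.3]
grip_width: 0.0003
grip_force: 0.6
```

Emit:
send_rows(deltas="0 0 0 0 0 0 0; 0 0 0 0 0 0 0; 0 0 0 0 0 0 0; 0 0 0 0 0 0 0; 0 0 0 0 0 0 0; 0 0 0 0 0 0 0")

```text
time: 5.1
position: [0.4848, -0.1062, 0.1722]
tool_rot: [1.0, -0.013, -0.0, 0.0]
ft_force: [-1.2, -1.1, 0.4]
grip_width: 0.0002
grip_force: 0.6
```

Emit:
send_rows(deltas="0 0 -25 0 0 0 0; 0 0 -25 0 0 0 0; 0 -43.3 0 0 0 0 0; 0 -43.3 0 0 0 0 0; 0 -43.4 0 0 0 0 0; 0 0 0 0 0 0 0; 0 0 0 0 0 0 0; 0 0 0 0 0 0 0; 0 0 0 0 0 0 0")

```text
time: 6.22
position: [0.4884, 0.0227, 0.2222]
tool_rot: [1.0, -0.014, 0.0, 0.0]
ft_force: [0.2, -0.6, -0.3]
grip_width: 0.0003
grip_force: 0.0
```

```bash
cat > chk.py <<'E'
from h import *
c=cam('top')
p=np.array([.537,.0233,-.0264,.0026]);cc,s=np.cos(p[2]),np.sin(p[2]);Rz=np.array([[cc,-s,0],[s,cc,0],[0,0,1]])
for nm in ('top','side'):
    c=cam(nm); P=world(c,*np.meshgrid(np.arange(640),np.arange(400)));Q=(P-[p[0],p[1],p[3]])@Rz
    for n,y in (('L',.13),('M',0),('R',-.13)):
        m=(abs(Q[...,1]-y)<.025)&(abs(Q[...,0])<.062)&(abs(Q[...,2]-.108)<.022)&(c['depth']>0)
        if m.sum()>30:
            k=np.polyfit(Q[m][:,0],Q[m][:,2],1);print(nm,n,m.sum(),'rad(+far down)',round(-np.arctan(k[0]),3),round(k[1],4))
save(c,'side_chk.png');print(robot.get_obs()['time'],robot.get_obs()['position'])
E
python3 chk.py
```

```text
top L 696 rad(+far down) -0.004 0.1097
top M 195 rad(+far down) 0.009 0.11
top R 687 rad(+far down) 0.009 0.1095
side L 414 rad(+far down) -0.001 0.1101
side M 332 rad(+far down) -0.001 0.1101
side R 205 rad(+far down) 0.007 0.1098
6.375 [0.48831111 0.02309372 0.22222901]
```

The right case swung back level, though it was pressed only about 11 mm. I press the middle one a bit deeper.

Emit:
send_rows(deltas="1 0 20 0 0 0 0; 0 0 13 0 0 0 0; 0 0 10 0 0 0 0; 0 0 10 0 0 0 0; 0 0 0 0 0 0 0; 0 0 0 0 0 0 0; 0 0 0 0 0 0 0; 0 0 0 0 0 0 0; 0 0 0 0 0 0 0; 0 0 0 0 0 0 0")

```text
time: 7.62
position: [0.4887, 0.0238, 0.1702]
tool_rot: [1.0, -0.013, -0.0, 0.0]
ft_force: [-3.6, 0.1, 11.0]
grip_width: 0.0003
grip_force: 5.9
```

Emit:
send_rows(deltas="0 0 0 0 0 0 0; 0 0 0 0 0 0 0; 0 0 0 0 0 0 0; 0 0 0 0 0 0 0")

```text
time: 8.12
position: [0.4887, 0.0238, 0.1702]
tool_rot: [1.0, -0.013, -0.0, 0.0]
ft_force: [-3.8, 0.1, 11.3]
grip_width: 0.0005
grip_force: 5.9
```

Emit:
send_rows(deltas="0 0 -26 0 0 0 0; 0 0 -27 0 0 0 0; 0 -43.3 0 0 0 0 0; 0 -43.3 0 0 0 0 0; 0 -43.4 0 0 0 0 0; 0 0 0 0 0 0 0; 0 0 0 0 0 0 0; 0 0 0 0 0 0 0; 0 0 0 0 0 0 0")

```text
time: 9.25
position: [0.4928, 0.1526, 0.2222]
tool_rot: [1.0, -0.014, -0.0, 0.0]
ft_force: [-0.7, -0.4, 0.7]
grip_width: 0.0004
grip_force: 0.0
```

```bash
python3 chk.py
```

```text
top L 149 rad(+far down) -0.037 0.1083
top M 686 rad(+far down) -0.287 0.1107
top R 699 rad(+far down) -0.003 0.1094
side L 414 rad(+far down) -0.001 0.1101
side M 362 rad(+far down) -0.297 0.1103
side R 275 rad(+far down) 0.0 0.1098
9.4 [0.49279268 0.15303786 0.22227877]
```

The middle case stays leaning at −0.29 rad and the other two are level. Next I open the gripper over the knob.

Emit:
send_rows(deltas="0 0 -30 0 0 0 1; 42 10 0 0 0 0 1; 42 10 0 0 0 0 1; 42 10 0 0 0 0 1; 41.5 9.7 0 0 0 0 1; 0 0 0 0 0 0 1; 0 0 0 0 0 0 1")

```text
time: 10.28
position: [0.6581, 0.1094, 0.2516]
tool_rot: [1.0, -0.013, -0.001, -0.0]
ft_force: [-0.7, -0.7, -0.0]
grip_width: 0.0624
grip_force: 0.0
```

```bash
python3 - <<'E'
from h import *
c=cam('side');cv2.imwrite('pics/k1.png',cv2.resize(c['image'][120:270,210:370,::-1],None,fx=4,fy=4,interpolation=2))
p=robot.get_obs()['position'];print(p,robot.get_obs()['grip_width'])
d=np.array(p[:2])-[.537,.0233];s,k=np.sin(-.0264),np.cos(-.0264);print(k*d[0]+s*d[1],-s*d[0]+k*d[1])
for r in robot.find_in('side','knob')[:2]:print(r)
E
```

```text
[0.65767579 0.10972389 0.25176536] 0.06648840822919588
0.11835241711015243 0.08957924396368079
{'box': [230.1, 255.8, 260.4, 316.1], 'p': 0.68}
{'box': [233.6, 170.0, 381.9, 275.5], 'p': 0.34}
```

View pics/k1.png

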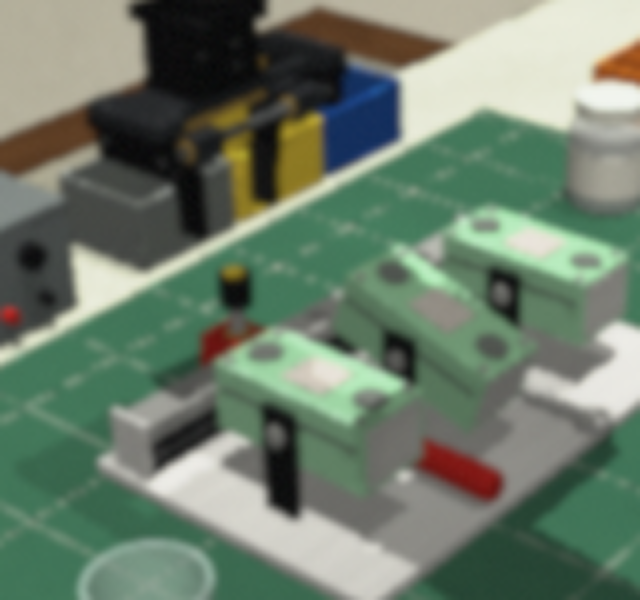

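The middle case leans near-end down. The open gripper is above the knob (crop 235,285), with a finger on each side. I descend and grip.

Emit:
send_rows(deltas="1 0.5 20 0 0 0 1; 0 0 20 0 0 0 1; 0 0 20 0 0 0 1; 0 0 18 0 0 0 1; 0 0 0 0 0 0 1; 0 0 0 0 0 0 0; 0 0 0 0 0 0 0; 0 0 0 0 0 0 0; 0 0 0 0 0 0 0; 0 0 0 0 0 0 0", newtons=30)

```text
time: 11.62
position: [0.6601, 0.109, 0.1744]
tool_rot: [1.0, -0.013, 0.0, -0.0]
ft_force: [-0.4, 0.9, -0.4]
grip_width: 0.0449
grip_force: 0.0
```

Emit:
send_rows(deltas="0 0 0 0 0 0 0; 0 0 0 0 0 0 0; 0 0 0 0 0 0 0; 0 0 0 0 0 0 0; 0 0 0 0 0 0 0")

```text
time: 12.25
position: [0.66, 0.1088, 0.1742]
tool_rot: [1.0, -0.013, -0.0, 0.0]
ft_force: [-0.2, -1.5, -0.0]
grip_width: 0.025
grip_force: 30.0
```

Emit:
send_rows(deltas="0 0 -4 0 0 0 0; 0 0 -4 0 0 0 0; 0 0 0 0 0 0 0; 0 0 0 0 0 0 0")

```text
time: 12.75
position: [0.6599, 0.109, 0.1817]
tool_rot: [1.0, -0.013, -0.0, -0.0]
ft_force: [2.8, -0.7, -7.8]
grip_width: 0.0253
grip_force: 30.0
```

The grip holds and the pull-up force is about 8 N, which fits the spring. I slide to the middle hole.

Emit:
send_rows(deltas="0 11 0 0 0 0 0; 0 13 0 0 0 0 0; 0 13 0 0 0 0 0; 0 13 0 0 0 0 0; 0 13 0 0 0 0 0; 0 13 0 0 0 0 0; 0 12.9 0 0 0 0 0; 0 0 0 0 0 0 0; 0 0 0 0 0 0 0")

```text
time: 13.88
position: [0.6575, 0.0198, 0.1822]
tool_rot: [1.0, -0.013, -0.0, 0.0]
ft_force: [1.1, -0.9, -7.5]
grip_width: 0.0249
grip_force: 30.0
```

```bash
python3 - <<'E'
from h import *
p=robot.get_obs()['position']
d=np.array(p[:2])-[.537,.0233];s,k=np.sin(-.0264),np.cos(-.0264);print(p,k*d[0]+s*d[1],-s*d[0]+k*d[1])
c=cam('side');cv2.imwrite('pics/k2.png',cv2.resize(c['image'][130:270,220:370,::-1],None,fx=4,fy=4,interpolation=2))
E
```

```text
[0.65754268 0.0198203  0.18218513] 0.12059252923836414 -0.00029653082270437135
```

View pics/k2.png

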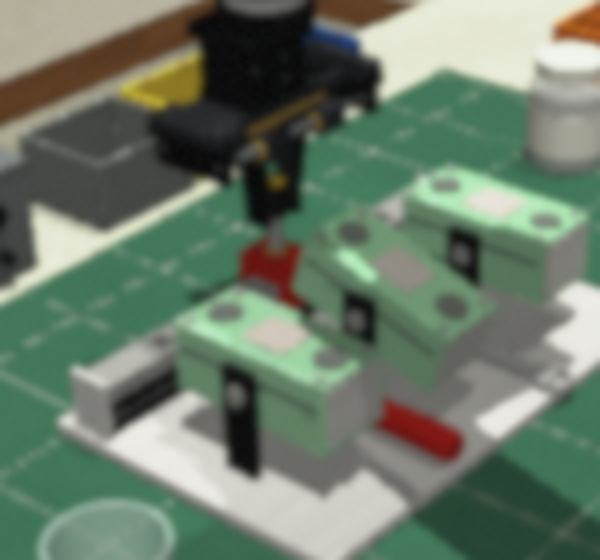

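The marker came along with the case still leaning, and the measured position is −0.3 mm. I lower the pin while watching the force.

Emit:
send_rows(deltas="0 0 4 0 0 0 0; 0 0 4 0 0 0 0; 0 0 3 0 0 0 0; 0 0 0 0 0 0 0; 0 0 0 0 0 0 0")

```text
time: 14.55
position: [0.6576, 0.0204, 0.1713]
tool_rot: [1.0, -0.013, -0.0, -0.0]
ft_force: [-0.2, 0.7, -6.7]
grip_width: 0.0251
grip_force: 30.0
```

The TCP is 3 mm below rail-rest height and the spring still pulls down, so the pin is in the hole. I lower it the rest of the way.

Emit:
send_rows(deltas="0 0 4 0 0 0 0; 0 0 4 0 0 0 0; 0 0 1.5 0 0 0 0; 0 0 0 0 0 0 0; 0 0 0 0 0 0 0")

```text
time: 15.18
position: [0.6577, 0.0202, 0.1619]
tool_rot: [1.0, -0.013, -0.0, -0.0]
ft_force: [-0.2, 1.3, -3.8]
grip_width: 0.0254
grip_force: 30.0
```

Fully down. I open the gripper, rise straight up and check.

Emit:
send_rows(deltas="0 0 0 0 0 0 0.7; 0 0 0 0 0 0 0.7; 0 0 0 0 0 0 0.7; 0 0 0 0 0 0 0.7; 0 0 0 0 0 0 0.7; 0 0 0 0 0 0 0.7; 0 0 0 0 0 0 0.7; 0 0 0 0 0 0 0.7")

```text
time: 16.18
position: [0.6577, 0.0201, 0.1617]
tool_rot: [1.0, -0.013, -0.0, -0.0]
ft_force: [0.2, 0.1, -0.1]
grip_width: 0.0611
grip_force: 0.0
```

Emit:
send_rows(deltas="0 0 -20 0 0 0 0.7; 0 0 -30 0 0 0 0.7; 0 0 -40 0 0 0 0.7; 0 0 -40 0 0 0 0.7; 0 0 -40 0 0 0 0.7; 0 0 0 0 0 0 0.7; 0 0 0 0 0 0 0.7; 0 0 0 0 0 0 0.7")

```text
time: 17.18
position: [0.6568, 0.0202, 0.3297]
tool_rot: [1.0, -0.013, -0.002, -0.0]
ft_force: [-0.5, -0.5, 0.3]
grip_width: 0.061
grip_force: 0.0
```

```bash
python3 chk.py; python3 - <<'E'
import cv2
cv2.imwrite('pics/k3.png',cv2.resize(cv2.imread('pics/side_chk.png')[130:330,220:390],None,fx=3,fy=3,interpolation=2))
E
```

```text
top L 427 rad(+far down) -0.007 0.1095
top R 701 rad(+far down) -0.008 0.1094
side L 405 rad(+far down) 0.0 0.11
side M 444 rad(+far down) -0.296 0.1104
side R 281 rad(+far down) 0.0 0.1099
17.325 [0.65732281 0.02016924 0.33027417]
```

View pics/k3.png

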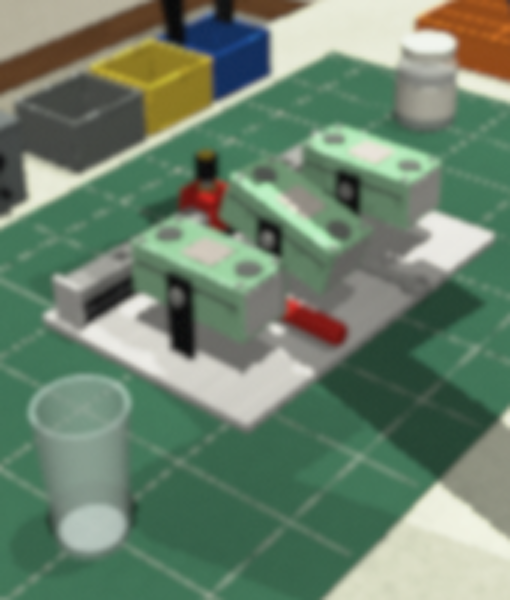

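The middle case leans and the others are level; the glass and jar still stand. The knob sits low on the marker, with its dot at side pixel (288,181). I check that height, then hand in.

```bash
python3 - <<'E'
from h import *
c=cam('side')
for z in (.1235,.1365):print(z,pix(c,[.657,.0201,z]))
I=c['image'].astype(int);m=(I[...,0]>110)&(I[...,1]>90)&(I[...,2]<90);m[:170]=0;m[195:]=0;m[:,:275]=0;m[:,300:]=0
v,u=np.nonzero(m);print(u.mean(),v.mean(),len(u))
ok=len(u)>0 and abs(v.mean()-pix(c,[.657,.0201,.1235])[0,1])<2
print(ok)
if ok: print(robot.hand_in())
E
```

```text
0.1235 [[288.84904706 180.82570454]]
0.1365 [[288.70098595 177.14852282]]
283.6 178.8 10
False
```

```bash
python3 - <<'E'
from h import *
c=cam('side');hsv=cv2.cvtColor(c['image'],cv2.COLOR_RGB2HSV)
print(hsv[176:187,284:294,0]);print(hsv[176:187,284:294,2])
d=world(c,*np.meshgrid(np.arange(286,292),np.arange(177,185)));print((d[...,2]*1000).round())
E
```

```text
[[ 74  74  74  73  73  73  73  73  72  70]
 [ 74  73  74  73  73  73  73  73  73  71]
 [ 73  73  72  71  70  70  71  72  73  72]
 [ 73  70  65  56  52  52  59  68  71  73]
 [ 71  62  45  34  32  32  37  52  69  73]
 [ 70  50  31  27  26  26  27  38  67  73]
 [ 71  50  28  25  24  24  25  37  69  73]
 [ 73  63  32  23  23  23  24  48  72  74]
 [ 74  72  60  21  27  24  36  68  73  73]
 [ 73  73  72  30 120 165  68  74  73  74]
 [ 72  73  80 105   0  90  75  73  74  74]]
[[122 122 122 123 124 125 126 127 132 137]
 [120 122 122 123 122 124 124 125 128 134]
 [120 121 121 120 120 121 121 124 127 131]
 [118 118 116 113 112 114 113 115 122 126]
 [113 108 105 104 105 105 101 100 108 118]
 [103  91  89 100 103 102  90  78  90 108]
 [ 94  72  69  79  84  81  69  57  77 102]
 [ 90  61  43  49  53  50  41  42  70 100]
 [ 91  58  32  25  26  25  23  37  68  98]
 [ 91  58  29  16  15  16  17  34  67  99]
 [ 95  59  28  16  14  13  16  32  64  98]]
[[  8.   5.   4.   1.   2.   3.]
 [  4.   5.   4.   3.   4.   6.]
 [  4.   5.   7.   4.   5.   1.]
 [124. 122. 126. 124. 126. 123.]
 [125. 124. 125. 126. 125. 124.]
 [127. 125. 123. 123. 122. 121.]
 [122. 122. 125. 123. 121. 120.]
 [119. 116. 118. 118. 116. 117.]]
```

The knob top measures about 0.124 m, which is pin-home height; the mask had caught shaded background.

```bash
python3 -c "
from rig import robot
print(robot.hand_in())"
```

```text
the job is handed in; nothing more can be done
None
```

I handed the job in at about 17.5 s: the middle case has the loose ball and stays leaning at −0.30 rad, the marker's pin is down in the middle hole, the right and left cases are level (the left was never pressed), and the glass and jar were left alone; no verdict came back.

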